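# Lever the spent battery pack out of the judges' tablet dock

### The job

The tablet dock's battery pack is held by spring catches: with the pry bar under the lip at its front end, lever that end up until it springs past the catches, keeping the fingers off the pack until then. Hang the pry bar back in its holder, lift the pack out and lay it flat, right side up, in the charging tray without dropping it. Leave the two tasting cups beside the dock where they stand.

Things in the scene. Friction and masses are not known exactly. Their poses are not given: they have to be found in the camera images.
- dock: Black tablet dock, fixed. Origin on the table below the seated pack's front edge; x along the pack, lip end to rear (roughly to the robot's left), y towards the robot, z up. Base x -30 to 165, y +-62 mm, top (seat floor and front ledge) z 45 mm. Side rails 6 high at |y| 29.5 to 37.5, x 50 to 150; rear wall 14 high at x 152. A tablet leans back on its far side, y -75 to -230, up to z 155 mm.
- ledge (a point): Middle of the dock's flat, open front ledge (dock frame -20, 0, 45 mm), where the pry bar's heel goes. From here the pocket under the pack's lip is reached going +x; two stops 8 mm high stand in the pocket at x 9 to 14 mm, |y| 18 to 28 mm, so the way in is 36 mm wide.
- catches (a point): Point midway between the two spring catches (dock frame 17, 0, 67 mm): a round steel nose on each side in a grey housing (28 x 16 mm, top 30 mm above the seat floor, x 3 to 31, |y| 38 to 54 mm). The noses yield outward and bear just above a small rib on each side of the pack.
- pack: Grey battery pack, 150 long (x) x 56 wide (y) x 30 mm high, 0.28 to 0.44 kg. Origin: centre of its underside; seated at (75, 0, 45) mm in the dock frame, axes alike, 1.5 mm play. Its front 16 mm (-x end) is a lip: the lower 12 mm are cut away, leaving a pocket 12 high, 16 deep above the dock's floor. Side ribs stand out 3 mm, 6 to 28 mm from the front end.
- pack_lip (a point): Middle of the lip's lower front edge (pack frame -75, 0, 12 mm); 57 mm above the table when seated. About 10 N upward here, raising it 6 to 7 mm (rear edge stays down as a hinge), takes the ribs past the noses; the end then springs up and stays, lip about 12 mm above its seated height, pack pitched 5 degrees, loose.
- pack_top (a point): Centre of the pack's upper face. Once sprung, the pack can be gripped here across its 56 mm width, fingertips some 16 mm below this face (above the dock's rails), and lifted straight up.
- bar: Steel pry bar, wooden handle, 0.25 kg, hanging upright at the start. Origin: axis of the rounded heel (radius 4 mm) at the shank's lower end; z up along the handle, x the way the foot points. Shank 8 x 20 mm (x, y); guard plate 36 x 46 x 6 mm at z 60 to 66, by which it hangs; handle 20 (x) x 24 mm (y), z 66 to 136.
- bar_grip (a point): Middle of the bar's handle (bar frame 0, 0, 100 mm): grip it here from above, along the handle, across its 24 mm (y), firmly (80 N or more).
- bar_tip (a point): End of the foot, mid-thickness (bar frame 31, 0, -14 mm). The foot is 34 long, 20 wide, 5 mm thick, from the heel forward and 25 degrees below the bar's x axis: with the handle leaned back 25 degrees (top away from where the foot points) it is level; leaning further back on the heel, to about 50 degrees, raises the tip 14 mm.
- holder: Wooden block holder, fixed, 74 (x) x 54 (y) x 95 mm high, with an open slot 50 x 30 mm, 83 deep. Origin: centre of its underside. Hanging, the bar has the holder's axes, its origin at (-13, 0, 35) mm in the holder's frame and the guard plate on the rim; about 5 mm play each way.
- tray: Shallow black charging tray, fixed, 190 (x) x 110 (y) x 12 mm high, walls 5 mm thick, inner floor 5 mm above the table. Origin: centre of its underside. The pack goes in with its long side along the tray's x, either way round.
- cup_a: Clear plastic tasting cup, 85 high, 72 across, beside the tablet, back left. Sizes in mm; a loose bystander. Origin at the centre of its underside.
- cup_b: Clear plastic tasting cup, 85 high, 72 across, between dock and robot. Sizes in mm; a loose bystander. Origin at the centre of its underside.
Mind the look-alikes: they are no part of the job. What is shaped like the bar but blue is not meant.

How it is judged (in metres and radians):
On the way, in this order (a step that is already met when the one before it is completed fails the run):
1. the pry bar bears on the pack (over 1 N) and has begun to raise its lip (over 2 mm), fingers off the pack (contact force between bar and pack above 1 N and z of pack_lip in the frame of dock above 0.059 m and contact force between the fingers and pack below 0.1 N).
2. the pack's front end has sprung past the catches: lip more than 9 mm above its seated height, fingers off the pack (z of pack_lip in the frame of dock above 0.066 m and contact force between the fingers and pack below 0.1 N), for 0.1 s.
At the end, for the whole second after the job is handed in: The pack lies at rest, right side up and flat (within 0.06 rad) on the tray's floor, its centre within 30 mm of the tray's centre along each side; the pry bar hangs at rest in its holder, guard plate on the rim (height within 5 mm, upright within 0.08 rad, within 30 mm of the holder's axis) (z of pack in the frame of tray between 0.002 and 0.008 m and x of pack in the frame of tray between -0.03 and 0.03 m and y of pack in the frame of tray between -0.03 and 0.03 m and angle between pack's own z axis and vertical below 0.06 rad and linear speed of each of pack, bar below 0.02 m/s and horizontal distance between bar and holder below 0.03 m and z of bar in the frame of holder between 0.03 and 0.04 m and angle between bar's own z axis and vertical below 0.08 rad); the robot touches nothing.
It fails at once if the pack dropped: moving faster than 0.7 m/s with no finger on it (linear speed of pack above 0.7 m/s and contact force between the fingers and pack below 0.1 N).
It fails at once if a tasting cup beside the dock pushed more than 30 mm from its place (distance of any of cup_a, cup_b from where it was at the start of the episode above 0.03 m).
It also fails if it takes over 61 s, if anything falls off the work surface, if the arm or the gripper's body presses on something with over 40 N, if the wrist force passes 120 N, or if a joint passes its speed limit or range.

### The arm

A 6-joint arm with a two-finger parallel gripper is mounted at the origin on the work surface. World frame = base frame: x ahead of the robot, y to its left, z up, the work surface at z = 0. Lengths are in mm, angles in rad, forces in N, time in s.
With the tool pointing down it reaches from about 375 to 975 mm from the base axis. Payload 3.8 kg.
Tool frame: the origin (TCP) lies at the very end of the fingers, on their centre line; the grasp point (between the pads) lies 19 mm behind it (bot.grasp_offset is the z of the grasp point in the tool frame, in mm); z points along the fingers, y is the line along which they close (so a half turn about z gives the same grasp; the last joint's range is limited). The gripper opens to 85 mm and grips with 20 to 120 N. Pads are 22 mm wide; open, the fingers measure 114 mm over their backs; the gripper's body (76 mm by 85 mm) begins 54 mm behind the grasp point. The pads swing forward as they close: fully open they stand 13 mm farther back than shut.
Start: joints at [1.065, 0.264, 1.604, -0, 1.274, -0.037], TCP at [304.973, 602.171, 231.28] pointing down, gripper open.
Joint ranges: [-2.63, 2.63], [-0.94, 2.18], [0.31, 2.57], [-1.31, 4.45], [0, 2.66], [-2.55, 2.55]. Speed limits (rad/s): [2.57, 2.57, 3.14, 3.14, 3.14, 3.14].

### API

Orientations are given as [roll, pitch, yaw] about the fixed x, y, z axes, in that order (R = Rz(yaw) Ry(pitch) Rx(roll)).
In Python, from station import sense, imaging, workorder, bot gives the robot as it stands.
- The arm moves only by the tool jog_arm, never from a script. Its argument "rows" is text: rows parted by semicolons, each of 5 numbers parted by spaces: the opening, from -1 (shut) to 1 (fully open), then the shift along the tool's x, y, z in mm, then the turn about the tool's z in degrees. In form: gripper tx ty tz spin; .... A call has 1 to 12 rows; each row shifts and turns the commanded pose from where the row before left it, along the tool's axes as they then stand; what a row does not reach is not made up. A row lasts 1/12 s, in which the tool goes at most 41.7 mm and 7.16 degrees, less where a joint would pass 70% of its speed; a pose out of reach is approached as far as the arm can. A call is refused whole if a number of a shift passes 41.7 or a number of a turn 7.16, either way. A call with a gripper value outside its range is refused whole. The fingers move at their own pace and stop on an object; "squeeze" is the grip in N (left out, the last holds). Time passes only in rows, so rows that do not move let the fingers close. It gives the time, the measured TCP pose, the force, the opening and the grip force at its end, in the units of the state.
- sense(): the state, without advancing time (a new reading comes with each control period).
- imaging.grab_frame(name): name is "scene" or "top"; returns a dict with "image" (384x512x3 uint8, blue, green, red), "range_z" (384x512 float32, mm along the optical axis (not along the pixel's ray), 0 where there is no reading), "vertical_fov" (degrees; the focal length in pixels is half the picture's height over the tangent of half this angle, whatever the lens; pixels are square), "cx", "cy" (the principal point, pixels), "k1" (the pictures are not rectified: a ray, as slopes to the right and down, at radius r is drawn at 1 + k1 r^2 times it, then the intrinsics apply), "pose" (4x4, takes a point from camera to world coordinates). Camera axes: x right, y up, looking along -z (the intrinsics and any distortion apply to the point x, -y, -z); pixel columns grow to the right and rows downward; lengths in mm; the calibration is good to about 2 mm. A picture is of the moment at which its call begins.
- workorder.sign_off(): hands the job in; it is judged then, once.
The state is a dict: "time": time; "q": joint angles; "qvel": joint speeds; "effort": joint torques, N m; "tcp_pos": TCP position; "eef_rot": TCP orientation; "contact_force": force on the tool from outside, world axes, zero at the start; "torque": the same for the moment, N m; "opening": finger opening in mm; "grip_force": force on a finger pad.
Only numpy, scipy, OpenCV 4.12 (cv2) and the standard library are available. Lean on these libraries where they do the work, as an engineer would, in place of code of your own. Each camera call takes 0.05 s, during which the arm holds its last target. There are 200 camera calls.

## Working session

There is one attempt and no reset: what is moved stays moved. The work goes in short steps, Python scripts to look and compute and a tool call to move; the robot and the scene stay as the last step left them, time stands still between calls to the robot, and variables do not carry over. Pictures are saved under pics/ and viewed, at most 10 in all, crops included, and the job is handed in when it is done.

Besides the shell and the picture viewer there is one more tool, called as name(argument=value, ...), one argument or row to a line, values as JSON. jog_arm: Moves the arm, as the interface text tells. Its arguments: {"type":"object","properties":{"rows":{"type":"string"},"squeeze":{"type":"number"}},"required":["rows"]}

```bash
ls; mkdir -p pics; cat > h.py <<'E'
import numpy as np, cv2
from station import sense, imaging, workorder, bot
def grab(n):
    f=imaging.grab_frame(n); h,w=f['image'].shape[:2]
    F=h/2/np.tan(np.radians(f['vertical_fov']/2))
    f['K']=np.array([[F,0,f['cx']],[0,F,f['cy']],[0,0,1.]]); f['D']=np.array([f['k1'],0,0,0,0]); f['pose']=np.array(f['pose']); return f
def rays(f,px):
    u=cv2.undistortPoints(np.array(px,float).reshape(-1,1,2),f['K'],f['D']).reshape(-1,2)
    return np.c_[u[:,0],-u[:,1],-np.ones(len(u))]
def onplane(f,px,z):
    d=rays(f,px)@f['pose'][:3,:3].T; o=f['pose'][:3,3]
    return o+d*((z-o[2])/d[:,2])[:,None]
def cloud(f):
    h,w=f['range_z'].shape; v,u=np.mgrid[:h,:w]
    r=rays(f,np.c_[u.ravel(),v.ravel()])*f['range_z'].reshape(-1,1)
    return (r@f['pose'][:3,:3].T+f['pose'][:3,3]).reshape(h,w,3)
E
python3 - <<'E'
from h import *
for n in ('scene','top'):
    f=grab(n); cv2.imwrite(f'pics/{n}0.png',f['image']); np.savez(f'{n}0.npz',img=f['image'],c=cloud(f),ok=f['range_z']>0)
    print(n,f['vertical_fov'],f['k1'],f['pose'].round(2).tolist(),(f['range_z']>0).mean())
print(sense())
E
```

```text
pics
scene 53.01095732931146 0.007099428061560464 [[-0.15, -0.65, 0.74, 1492.38], [0.99, -0.1, 0.11, 89.37], [0.0, 0.75, 0.66, 937.03], [0.0, 0.0, 0.0, 1.0]] 0.996124267578125
top 55.737255262451136 -0.11556522423138624 [[-0.03, 1.0, -0.06, 479.63], [-1.0, -0.03, -0.0, -33.95], [-0.0, 0.06, 1.0, 1004.33], [0.0, 0.0, 0.0, 1.0]] 0.9956512451171875
{'time': 0.1, 'q': array([ 1.06509956e+00,  2.64678470e-01,  1.60524069e+00,  4.78423181e-05,
        1.27370912e+00, -3.69043161e-02]), 'qvel': array([ 1.97080948e-03, -1.78526824e-03, -3.63454412e-03,  1.59049167e-03,
       -6.83492836e-04, -5.69989581e-05]), 'effort': array([ 4.46604663e-04, -5.16706467e+01, -3.68591094e+01,  1.19718570e-04,
        6.34144453e-03,  2.59814740e-06]), 'tcp_pos': array([304.63990151, 601.60180998, 230.08433052]), 'eef_rot': array([-3.13956010e+00, -1.20793120e-04,  2.67278603e+00]), 'contact_force': array([0.33860943, 0.82599146, 0.80336718]), 'torque': array([ 0.02727249,  0.03532266, -0.03347917]), 'grip_force': 0.0, 'opening': 85.5533405452128}
```

View pics/scene0.png

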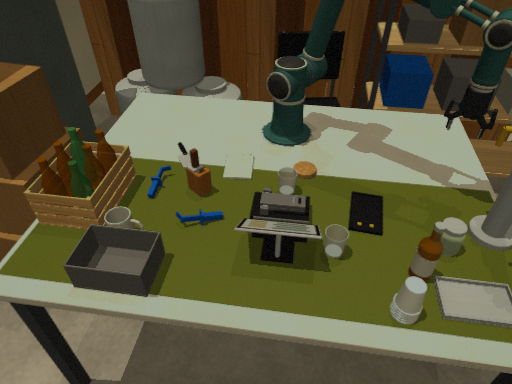

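View pics/top0.png

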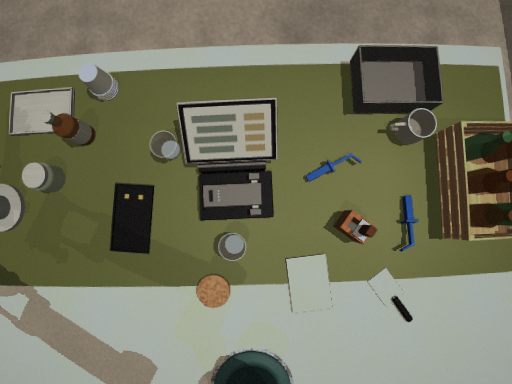

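Top view: the dock is at (236,194) with its catches and lip end to the right (about 253,180 and 255,210). Cups stand at (165,145) and (232,245).

Candidates:
- **Bar:** wooden handle in the block holder at (357,227), against blue bars at (333,167) and (408,222) and a black-handled knife at (401,308). I choose the holder one.
- **Tray:** black with yellow contacts at (132,217), against the white tray (42,112) and the deep grey box (395,80). I choose the black one.

```bash
python3 - <<'E'
from h import *
import numpy as np
t=np.load('top0.npz'); im,c=t['img'],t['c']
a=cv2.resize(im[200:255,325:390],None,fx=6,fy=6,interpolation=cv2.INTER_CUBIC)
b=cv2.resize(im[160:228,190:282],None,fx=4.3,fy=4.3,interpolation=cv2.INTER_CUBIC)
H=max(a.shape[0],b.shape[0]); cv=np.zeros((H,a.shape[1]+b.shape[1],3),np.uint8); cv[:a.shape[0],:a.shape[1]]=a; cv[:b.shape[0],a.shape[1]:]=b
print(cv.shape); cv2.imwrite('pics/crop1.png',cv)
def rect(m,n):
    p=c[m][:,:2].astype(np.float32); r=cv2.minAreaRect(p); print(n,m.sum(),'z',np.median(c[m][:,2]).round(1),'rect',np.round(r[0],1),np.round(r[1],1),round(r[2],1))
v,u=np.mgrid[:384,:512]
def box(x0,x1,y0,y1): return (u>=x0)&(u<x1)&(v>=y0)&(v<y1)
z=c[...,2]
rect(box(330,385,200,250)&(z>80)&(z<101),'holder rim'); rect(box(330,385,200,250)&(z>160),'handle top')
rect(box(330,385,200,250)&(z>97)&(z<106),'guard')
rect(box(195,280,165,225)&(z>71)&(z<78.5),'pack+catch top'); rect(box(195,247,165,225)&(z>70)&(z<79),'pack top only')
rect(box(195,280,165,225)&(z>40)&(z<49),'dock base'); rect(box(246,268,165,190)&(z>68)&(z<80),'catch far');rect(box(246,268,200,222)&(z>68)&(z<80),'catch near')
rect(box(105,160,175,260)&(z>7.5)&(z<16),'tray rim')
rect(box(215,250,228,265)&(z>30),'cupb'); rect(box(145,185,128,163)&(z>30),'cupa')
print('bar z max',z[box(330,385,200,250)].max())
g=cv2.cvtColor(im,cv2.COLOR_BGR2GRAY)
m=box(105,160,175,260)&(g<45)
cc=cv2.findContours((m*255).astype(np.uint8),cv2.RETR_EXTERNAL,cv2.CHAIN_APPROX_NONE)[0]; k=max(cc,key=cv2.contourArea)
bx=cv2.boxPoints(cv2.minAreaRect(k)); print(bx)
E
```

```text
(330, 786, 3)
holder rim 384 z 95.1 rect [ 442.2 -281.4] [76.6 55.1] 52.9
handle top 104 z 170.1 rect [ 462.4 -170. ] [272.9  27.6] 77.0
guard 160 z 100.6 rect [ 444.6 -280.2] [67.2 49.1] 53.0
pack+catch top 1364 z 74.7 rect [536.3  34.3] [149.6 105.8] 88.8
pack top only 949 z 74.7 rect [534.3  53.2] [ 56.  113.1] 1.0
dock base 1901 z 44.8 rect [542.6  27.7] [139.8 195.5] 1.0
catch far 181 z 74.3 rect [567.2 -20.9] [36.  41.9] 88.3
catch near 161 z 74.3 rect [500.3 -20.3] [38.5 35.9] 88.3
tray rim 587 z 10.9 rect [489.3 321.2] [113.4 204.7] 85.3
cupb 280 z 73.7 rect [417.1   9. ] [ 70.9 134.1] 27.6
cupa 491 z 70.4 rect [609.7  88. ] [343.8  94.6] 58.6
bar z max 1004.3257682185085
[[109.54314  250.39592 ]
 [114.390854 182.52791 ]
 [153.61928  185.32994 ]
 [148.77156  253.19795 ]]
```

View pics/crop1.png

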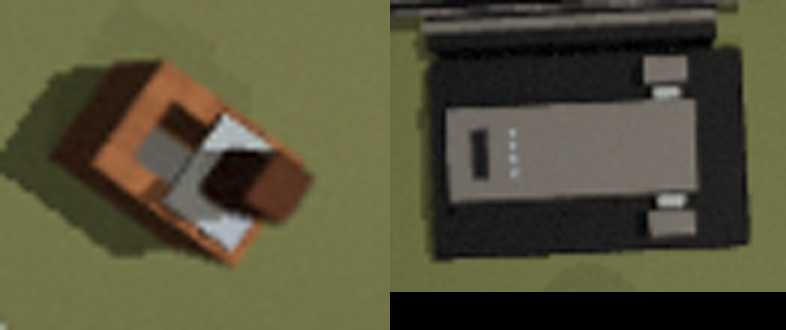

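The crop shows the wooden-handled steel bar's guard at the slot's lower right, with the open slot towards the upper left, so the holder's x heads up-left. The catches (crop 665,70 and 670,220) mark the lip end on the right.

```bash
cat >> h.py <<'E'
def go(x,y,z,yaw):
    s=sense(); p=s['tcp_pos']; Y=np.degrees(s['eef_rot'][2]); a=np.radians(yaw)
    d=np.array([x,y,z])-p
    print('t',round(s['time'],2),'tcp',p.round(1),'rpy',np.degrees(s['eef_rot']).round(1),'spin',round(-((yaw-Y+180)%360-180),1),'after-spin shift',
      round(d[0]*np.cos(a)+d[1]*np.sin(a),1),round(d[0]*np.sin(a)-d[1]*np.cos(a),1),round(-d[2],1),'F',s['contact_force'].round(1),'open',round(s['opening'],1),'grip',round(s['grip_force'],1))
E
python3 - <<'E'
from h import *
v,u=np.mgrid[:384,:512]
def rect(p,n):
    r=cv2.minAreaRect(p[:,:2].astype(np.float32)); print(n,len(p),'z',np.median(p[:,2]).round(1),'rect',np.round(r[0],1),np.round(r[1],1),round(r[2],1))
cl={n:np.load(n+'0.npz')['c'].reshape(-1,3) for n in('top','scene')}
def near(n,cx,cy,r,z0,z1):
    p=cl[n]; return p[(np.hypot(p[:,0]-cx,p[:,1]-cy)<r)&(p[:,2]>z0)&(p[:,2]<z1)]
for n in cl:
    print(n)
    rect(near(n,442,-281,60,94,97),'rim'); rect(near(n,440,-285,45,99.5,103.5),'guard'); rect(near(n,440,-285,45,168,174),'handletop')
    p=near(n,535,27,110,73.5,76.5); rect(p,'pack+c')
    q=p[np.abs(p[:,0]-534)<32]
    # edges per 3 mm slab along y
    E=[]
    for y in np.arange(-10,95,4):
        k=q[np.abs(q[:,1]-y)<2]
        if len(k)>5:E.append((y,k[:,0].min(),k[:,0].max()))
    E=np.array(E); print('edges slope',np.degrees(np.polyfit(E[:,0],E[:,1],1)[0]),np.degrees(np.polyfit(E[:,0],E[:,2],1)[0]),E[:,1].mean(),E[:,2].mean(),'yrange',np.percentile(q[:,1],[.5,99.5]))
    for sx in(500,568): 
        k=p[np.abs(p[:,0]-sx)<14]; rect(k[k[:,1]<15],'catch')
    rect(near(n,535,27,150,43.5,46.5),'base')
    rect(near(n,489,321,130,10.5,13.5),'tray'); rect(near(n,489,321,115,8,16),'tray2'); rect(near(n,417,9,45,30,90),'cupb'); rect(near(n,600,150,50,30,90),'cupa')
go(434.4,-291.8,230,52.9)
E
```

```text
top
rim 169 z 95.2 rect [ 442.3 -281.2] [75.8 54.7] 53.2
guard 115 z 100.9 rect [ 435.  -291.3] [36.9 46.1] 54.4
handletop 73 z 170.2 rect [ 434.  -292.3] [20.3 23. ] 53.9
pack+c 889 z 74.9 rect [540.6  25.3] [163.7 159.5] 48.1
edges slope -1.4464002477192341 -1.6964386049096574 508.39109227725936 560.0453552264773 yrange [-38.74193086 108.85504981]
catch 64 z 75.0 rect [500.5 -12.6] [53.8 25.6] 88.4
catch 65 z 74.5 rect [567.4 -13.1] [51.5 26. ] 88.6
base 1185 z 44.9 rect [511.1  26.2] [229.5 194.3] 1.4
tray 255 z 11.9 rect [481.9 320.7] [112.6 190.6] 84.6
tray2 517 z 11.3 rect [482.3 321.6] [113.4 190.8] 85.1
cupb 86 z 82.8 rect [410.2  21.8] [70.  35.5] 25.8
cupa 341 z 58.5 rect [611.5 124.9] [95.2 43. ] 28.8
scene
rim 53 z 95.3 rect [ 445.1 -281.2] [72.3 54.9] 51.5
guard 39 z 101.3 rect [ 436.4 -293.4] [35.1 43.1] 54.7
handletop 22 z 170.0 rect [ 435.6 -293.3] [23.4 21.9] 76.9
pack+c 352 z 75.1 rect [526.7  31.1] [158.2 176.8] 47.0
edges slope 0.14441913531797265 2.4836818919163477 511.4056704075548 558.8183061241617 yrange [-40.13419447 107.396447  ]
catch 23 z 75.1 rect [500.6 -13. ] [51.9 26.3] 89.8
catch 29 z 75.5 rect [561.5 -13.8] [24.9 48.2] 23.5
base 306 z 45.1 rect [507.1  25.8] [179.8 193.2] 1.0
tray 106 z 11.6 rect [482.3 319.1] [107.2 194.6] 84.8
tray2 299 z 10.6 rect [482.4 319.1] [107.8 196.6] 85.0
cupb 197 z 63.2 rect [410.6  22.8] [71.8 40.3] 25.7
cupa 92 z 52.5 rect [607.3 121.9] [85.9 41.2] 25.0
t 0.1 tcp [304.6 601.6 230.1] rpy [-179.9   -0.   153.1] spin 100.2 after-spin shift -634.3 642.4 0.1 F [0.3 0.8 0.8] open 85.6 grip 0.0
```

jog_arm(
  rows="1 0 0 0 7.1;1 0 0 0 7.1;1 0 0 0 7.1;1 0 0 0 7.1;1 0 0 0 7.1;1 0 0 0 7.1;1 0 0 0 7.1;1 0 0 0 7.1;1 0 0 0 7.1;1 0 0 0 7.1;1 0 0 0 7.1;1 0 0 0 7.1",
)

```text
time: 1.1
tcp_pos: [304.8, 601.8, 230.4]
eef_rot: [-3.141, 0.001, 1.18]
contact_force: [0.2, -0.2, -0.8]
opening: 85.5
grip_force: 0.0
```

jog_arm(
  rows="1 0 0 0 7;1 0 0 0 6.9;1 -28 27 0 0;1 -28 27 0 0;1 -28 27 0 0;1 -28 27 0 0;1 -28 27 0 0;1 -28 27 0 0;1 -28 27 0 0;1 -28 27 0 0;1 -28 27 0 0;1 -28 27 0 0",
)

```text
time: 2.1
tcp_pos: [358.5, 215.1, 230.9]
eef_rot: [3.142, 0.0, 0.944]
contact_force: [1.4, -0.3, -0.2]
opening: 85.5
grip_force: 0.0
```

jog_arm(
  rows="1 -28 27 0 0;1 -28 27 0 0;1 -28 27 0 0;1 -28 27 0 0;1 -28 27 0 0;1 -28 27 0 0;1 -28 27 0 0;1 -28 27 0 0;1 -28 27 0 0;1 -28 27 0 0;1 -20 20 0 0;1 0 0 0 0",
)

```text
time: 3.1
tcp_pos: [418.0, -200.8, 231.1]
eef_rot: [3.14, 0.002, 0.939]
contact_force: [0.4, 0.4, -0.4]
opening: 85.2
grip_force: 0.0
```

```bash
python3 -c "
from h import *
go(434.4,-292.2,115,54)"
```

```text
t 3.1 tcp [ 418.  -200.8  231.1] rpy [1.799e+02 1.000e-01 5.380e+01] spin -0.2 after-spin shift -64.3 67.0 116.1 F [ 0.4  0.4 -0.4] open 85.2 grip 0.0
```

jog_arm(
  rows="1 -22 22 0 0;1 -22 22 0 0;1 -20 23 0 0;1 0 0 0 0;1 0 0 0 0",
)

```text
time: 3.52
tcp_pos: [434.1, -287.7, 230.6]
eef_rot: [-3.14, -0.0, 0.941]
contact_force: [0.4, 1.4, 0.2]
opening: 85.3
grip_force: 0.0
```

```bash
python3 -c "
from h import *
go(434.4,-292.2,115,54)"
```

```text
t 3.52 tcp [ 434.1 -287.7  230.6] rpy [-179.9   -0.    53.9] spin -0.1 after-spin shift -3.5 2.9 115.6 F [0.4 1.4 0.2] open 85.3 grip 0.0
```

jog_arm(
  rows="1 -3.5 3 30 0;1 0 0 35 0;1 0 0 35 0;1 0 0 15.5 0;1 0 0 0 0;-1 0 0 0 0;-1 0 0 0 0;-1 0 0 0 0;-1 0 0 0 0;-1 0 0 0 0;-1 0 0 0 0;-1 0 0 0 0",
  squeeze=110,
)

```text
time: 4.52
tcp_pos: [435.8, -292.7, 117.7]
eef_rot: [3.138, -0.0, 0.943]
contact_force: [-0.3, 0.6, 5.7]
opening: 22.6
grip_force: 108.5
```

```bash
python3 -c "
from h import *
go(434.4,-292.2,230,54)"
```

```text
t 4.52 tcp [ 435.8 -292.7  117.7] rpy [179.8  -0.   54. ] spin 0.0 after-spin shift -0.5 -1.4 -112.3 F [-0.3  0.6  5.7] open 22.6 grip 108.5
```

jog_arm(
  rows="-1 0 0 -5 0;-1 0 0 -20 0;-1 0 0 -30 0;-1 0 0 -30 0;-1 0 0 -25 0;-1 0 0 0 0;-1 0 0 0 0",
)

```text
time: 5.1
tcp_pos: [435.4, -292.5, 227.2]
eef_rot: [3.138, 0.0, 0.943]
contact_force: [0.5, -0.1, -2.8]
opening: 22.7
grip_force: 108.7
```

```bash
python3 - <<'E'
from h import *
a=np.radians(91.3); p=np.array([536,-40])+np.array([np.cos(a),np.sin(a)])*-60
go(p[0],p[1],185,91.3)
v=[]
for n in('top','scene'):
    f=grab(n); c=cloud(f); P=c.reshape(-1,3)
    tcp=sense()['tcp_pos'];k=(np.hypot(P[:,0]-tcp[0],P[:,1]-tcp[1])<60)
    for z0,z1 in((115,195),):
        q=P[k&(P[:,2]>z0)&(P[:,2]<z1)]; print(n,len(q))
    im=f['image']; uv=np.argwhere((np.hypot(c[...,0]-tcp[0],c[...,1]-tcp[1])<70)&(c[...,2]>20)); m=uv.mean(0).astype(int); 
    v.append(cv2.resize(im[max(0,m[0]-45):m[0]+45,m[1]-50:m[1]+50],(390,350),interpolation=cv2.INTER_CUBIC))
cv2.imwrite('pics/hold.png',np.hstack(v))
E
```

```text
t 5.1 tcp [ 435.4 -292.5  227.2] rpy [179.8   0.   54. ] spin -37.3 after-spin shift 190.1 106.3 42.2 F [ 0.5 -0.1 -2.8] open 22.7 grip 108.7
top 124
scene 122
```

View pics/hold.png

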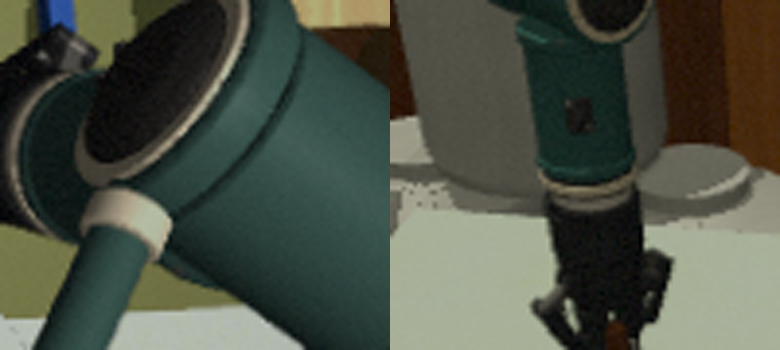

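The right half shows the gripper holding the wooden handle at (617,335), and the top camera's view is blocked by the arm. The force reading (-2.8 N) matches the bar's weight.

jog_arm(
  rows="-1 0 0 0 -6.2;-1 0 0 0 -6.2;-1 0 0 0 -6.2;-1 0 0 0 -6.2;-1 0 0 0 -6.2;-1 0 0 0 -6.3;-1 32 18 0 0;-1 32 18 0 0;-1 32 18 0 0;-1 32 18 0 0;-1 32 18 0 0;-1 30 16 0 0",
)

```text
time: 6.2
tcp_pos: [535.1, -97.3, 222.7]
eef_rot: [-3.137, -0.001, 1.594]
contact_force: [0.1, -0.4, -2.1]
opening: 23.2
grip_force: 108.5
```

jog_arm(
  rows="-1 0 0 22 0;-1 0 0 20 0;-1 0 0 0 0;-1 0 0 0 0",
)

```text
time: 6.53
tcp_pos: [533.4, -98.6, 180.0]
eef_rot: [-3.134, -0.002, 1.595]
contact_force: [0.1, -0.6, -2.7]
opening: 23.1
grip_force: 108.6
```

```bash
python3 - <<'E'
from h import *
a=np.radians(91.3); p=np.array([536,-40])+np.array([np.cos(a),np.sin(a)])*-45
go(p[0],p[1],146,91.3)
v=[]
for n in('top','scene'):
    f=grab(n); c=cloud(f); im=f['image']; np.savez(n+'1.npz',img=im,c=c)
    uv=np.argwhere((np.hypot(c[...,0]-535,c[...,1]+60)<60)&(c[...,2]>30)&(c[...,2]<180)); m=uv.mean(0).astype(int)
    v.append(cv2.resize(im[max(0,m[0]-35):m[0]+35,m[1]-39:m[1]+39],(390,350),interpolation=cv2.INTER_CUBIC)); print(n,m)
cv2.imwrite('pics/pre.png',np.hstack(v))
E
```

```text
t 6.53 tcp [533.4 -98.6 180. ] rpy [-1.796e+02 -1.000e-01  9.140e+01] spin 0.1 after-spin shift 13.6 4.0 34.0 F [ 0.1 -0.6 -2.7] open 23.1 grip 108.6
top [195 255]
scene [195 255]
```

View pics/pre.png

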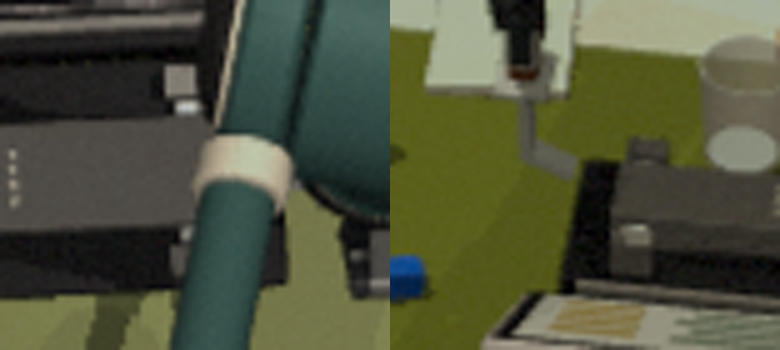

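The right half (scene view) shows the bar hanging upright, guard at (535,90) and foot tip at (577,172), pointing at the pack's lip end. I'll measure the foot from depth.

```bash
python3 - <<'E'
from h import *
t=np.load('scene1.npz'); c=t['c']; P=c.reshape(-1,3)
k=(np.abs(P[:,0]-535)<35)&(P[:,1]>-130)&(P[:,1]<-45)
for z0,z1 in((75,80),(80,85),(85,90),(90,95),(95,100),(100,110),(110,120),(120,130),(130,150),(150,158),(158,166),(166,175)):
    q=P[k&(P[:,2]>z0)&(P[:,2]<z1)]
    if len(q): print(z0,len(q),'x',q[:,0].min().round(1),q[:,0].max().round(1),'y',q[:,1].min().round(1),q[:,1].max().round(1),'med',np.median(q,0).round(1))
q=P[k&(P[:,2]>70)&(P[:,2]<175)]; print(q[:,2].min(),q[q[:,1].argmax()])
E
```

```text
85 11 x 524.4 546.5 y -79.7 -68.7 med [534.7 -71.6  87.4]
90 18 x 524.5 545.4 y -88.6 -74.4 med [536.1 -81.   92.5]
95 12 x 527.3 544.8 y -98.0 -86.6 med [536.3 -91.3  96.8]
100 13 x 527.2 547.1 y -102.0 -84.1 med [542.1 -96.4 101.2]
110 7 x 532.7 545.5 y -101.6 -95.5 med [541.4 -97.7 114.3]
120 9 x 530.3 544.2 y -104.3 -96.4 med [541.8 -98.1 124.6]
130 15 x 529.8 549.5 y -103.6 -96.2 med [ 544.3 -100.5  139.7]
150 1 x 551.6 551.6 y -102.0 -102.0 med [ 551.6 -102.   157.3]
158 51 x 510.2 560.4 y -117.3 -82.0 med [548.6 -97.4 164.5]
166 34 x 514.4 559.6 y -117.5 -82.0 med [544.7 -94.  167.8]
85.7212453010776 [539.08454026 -68.73414616  86.71443304]
```

jog_arm(
  rows="-1 6 1.5 0 0;-1 6 0 10 0;-1 0 0 14 0;-1 0 0 8 0;-1 0 0 0 0;-1 0 0 1.5 0;-1 0 0 0 0",
)

```text
time: 7.22
tcp_pos: [537.6, -87.5, 150.5]
eef_rot: [3.141, 0.0, 1.594]
contact_force: [0.7, -1.1, -2.8]
opening: 22.6
grip_force: 108.6
```

jog_arm(
  rows="-1 0 0 1 0;-1 0 0 0 0;-1 0 0 0 0",
)

```text
time: 7.47
tcp_pos: [537.8, -87.6, 149.8]
eef_rot: [3.141, 0.0, 1.594]
contact_force: [0.2, -0.2, -2.2]
opening: 22.9
grip_force: 108.6
```

jog_arm(
  rows="-1 0 0 1 0;-1 0 0 0 0;-1 0 0 0 0",
)

```text
time: 7.72
tcp_pos: [537.4, -87.4, 148.3]
eef_rot: [3.142, 0.0, 1.594]
contact_force: [0.3, 0.8, -1.9]
opening: 23.3
grip_force: 108.6
```

jog_arm(
  rows="-1 0 0 1.5 0;-1 0 0 1.5 0;-1 0 0 0 0;-1 0 0 0 0",
)

```text
time: 8.05
tcp_pos: [537.2, -87.4, 145.0]
eef_rot: [-3.141, -0.0, 1.594]
contact_force: [0.1, -1.1, -3.1]
opening: 22.7
grip_force: 108.6
```

```bash
python3 - <<'E'
from h import *
f=grab('scene'); c=cloud(f); P=c.reshape(-1,3)
k=(np.abs(P[:,0]-537)<30)&(P[:,1]>-130)&(P[:,1]<-46)
for z0,z1 in((47.5,52),(52,57),(57,62),(62,67),(67,80),(80,90),(90,105),(124,140)):
    q=P[k&(P[:,2]>z0)&(P[:,2]<z1)]
    if len(q): print(z0,len(q),'x',q[:,0].min().round(1),q[:,0].max().round(1),'y',q[:,1].min().round(1),q[:,1].max().round(1),'med',np.median(q,0).round(1))
k=(np.abs(P[:,1]-15)<40)&(np.abs(P[:,0]-535)<40)&(np.abs(P[:,2]-75)<1.5); print(P[k].min(0),P[k].max(0))
go(0,0,0,91.4)
cv2.imwrite('pics/ins.png',cv2.resize(f['image'][155:225,215:305],(720,560),interpolation=cv2.INTER_CUBIC))
E
```

```text
47.5 15 x 507.0 560.6 y -65.9 -46.0 med [528.8 -59.3  48.6]
52 18 x 521.4 549.0 y -82.2 -57.8 med [539.3 -66.9  54.1]
57 16 x 528.7 548.7 y -88.4 -68.5 med [540.5 -76.   58.9]
62 11 x 526.7 550.6 y -91.8 -77.3 med [544.8 -84.5  64.2]
67 6 x 544.4 551.2 y -91.7 -84.7 med [547.2 -87.4  74.5]
80 6 x 544.7 549.5 y -91.1 -84.0 med [547.4 -88.   83.2]
90 13 x 542.3 550.7 y -91.0 -83.7 med [546.9 -87.6  96.3]
124 79 x 514.0 563.6 y -105.4 -70.6 med [549.  -84.7 128.6]
[495.0650868  -24.81805114  73.50249354] [567.23705667  54.7740805   76.48406643]
t 8.1 tcp [537.3 -87.4 145.1] rpy [-180.    -0.    91.3] spin -0.1 after-spin shift 100.5 -535.0 145.1 F [-0.2  0.6 -2.8] open 23.0 grip 108.6
```

View pics/ins.png

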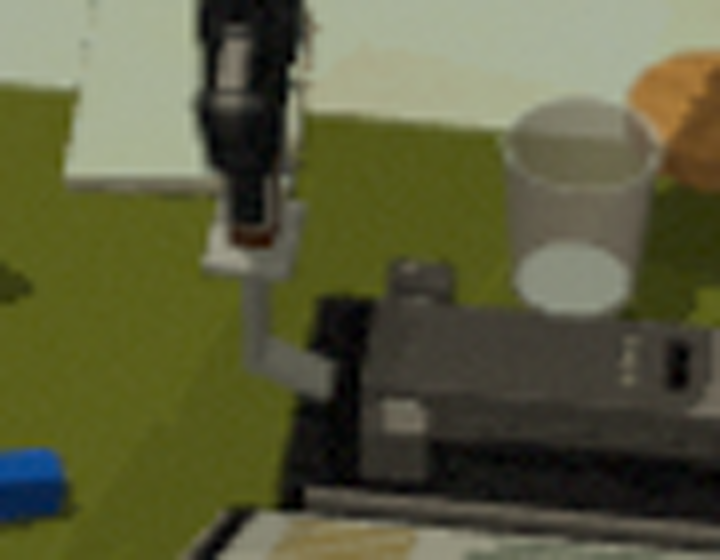

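The picture shows the foot tip at (330,385), just above the ledge and about 17 mm short of the lip. It sits about 2 mm to the far side of the centre line.

jog_arm(
  rows="-1 0 -2 1 0;-1 4 0 0 0;-1 5 0 0 0;-1 5 0 0 0;-1 4 0 0 0;-1 3 0 0 0;-1 0 0 0 0",
)

```text
time: 8.68
tcp_pos: [534.9, -65.6, 144.3]
eef_rot: [-3.142, -0.0, 1.595]
contact_force: [-0.4, -0.4, -2.7]
opening: 23.1
grip_force: 108.6
```

jog_arm(
  rows="-1 2 0 0 0;-1 2 0 0 0;-1 1 0 0 0;-1 0 0 0 0;-1 0 0 0 0",
)

```text
time: 9.1
tcp_pos: [534.9, -61.5, 144.3]
eef_rot: [3.142, 0.0, 1.594]
contact_force: [-0.0, 0.5, -2.6]
opening: 22.9
grip_force: 108.6
```

jog_arm(
  rows="-1 1.5 0 0 0;-1 1.5 0 0 0;-1 0 0 0 0;-1 0 0 -1 0;-1 0 0 -1 0;-1 0 0 0 0",
)

```text
time: 9.6
tcp_pos: [534.6, -58.5, 146.1]
eef_rot: [-3.141, -0.0, 1.594]
contact_force: [0.3, 0.2, -3.8]
opening: 22.9
grip_force: 108.6
```

jog_arm(
  rows="-1 0 0 -1 0;-1 0 0 -1 0;-1 0 0 -1 0;-1 0 0 0 0",
)

```text
time: 9.93
tcp_pos: [533.8, -58.3, 148.2]
eef_rot: [-3.139, -0.0, 1.594]
contact_force: [0.2, 0.1, -10.7]
opening: 23.0
grip_force: 108.1
```

jog_arm(
  rows="-1 0 0 -1 0;-1 0 0 -1 0;-1 0 0 -1 0;-1 0 0 0 0",
)

```text
time: 10.27
tcp_pos: [535.3, -58.7, 153.4]
eef_rot: [3.14, 0.0, 1.594]
contact_force: [-0.4, 0.7, -4.8]
opening: 23.0
grip_force: 109.0
```

```bash
cat > lip.py <<'E'
from h import *
go(0,0,0,91.4)
f=grab('scene'); P=cloud(f).reshape(-1,3)
k=(np.abs(P[:,0]-535)<22)&(P[:,1]>-39)&(P[:,1]<100)&(P[:,2]>70)&(P[:,2]<100); q=P[k]
print('top z vs y',np.polyfit(q[:,1],q[:,2],1), [np.median(q[np.abs(q[:,1]-y)<8][:,2]).round(1) for y in(-30,0,30,60,90)])
E
python3 lip.py
```

```text
t 10.27 tcp [535.3 -58.7 153.4] rpy [179.9   0.   91.3] spin -0.1 after-spin shift 71.7 -533.7 153.4 F [-0.4  0.7 -4.8] open 23.0 grip 109.0
top z vs y [-5.02226091e-02  8.06803858e+01] [np.float64(83.0), np.float64(80.2), np.float64(78.8), np.float64(77.6), np.float64(76.3)]
```

jog_arm(
  rows="-1 0 0 -1 0;-1 0 0 -1 0;-1 0 0 -1 0;-1 0 0 0 0;-1 0 0 0 0",
)

```text
time: 10.73
tcp_pos: [535.5, -58.5, 156.1]
eef_rot: [3.14, 0.0, 1.594]
contact_force: [-0.0, -0.1, -1.8]
opening: 22.5
grip_force: 109.1
```

```bash
python3 lip.py
```

```text
t 10.73 tcp [535.5 -58.5 156.1] rpy [179.9   0.   91.3] spin -0.1 after-spin shift 71.6 -533.9 156.1 F [-0.  -0.1 -1.8] open 22.5 grip 109.1
top z vs y [-8.16663681e-02  8.43111250e+01] [np.float64(87.2), np.float64(84.2), np.float64(82.0), np.float64(79.4), np.float64(76.9)]
```

The lip has sprung: it is up 12 mm, pitched 4.7°, and the bar is unloaded. I'm withdrawing the bar and returning it to the holder.

jog_arm(
  rows="-1 -4 0 1 0;-1 -10 0 0 0;-1 -15 0 0 0;-1 -16 0 0 0;-1 0 0 -20 0;-1 0 0 -35 0;-1 0 0 -25 0;-1 0 0 0 6.2;-1 0 0 0 6.2;-1 0 0 0 6.2;-1 0 0 0 6.2;-1 0 0 0 6.2",
)

```text
time: 11.78
tcp_pos: [535.7, -104.4, 234.2]
eef_rot: [3.141, 0.0, 1.047]
contact_force: [0.4, 0.0, -1.9]
opening: 22.8
grip_force: 109.3
```

jog_arm(
  rows="-1 0 0 0 6.2;-1 0 0 0 0",
)

```text
time: 11.95
tcp_pos: [535.7, -104.3, 234.1]
eef_rot: [-3.141, 0.0, 0.942]
contact_force: [-0.4, 0.3, -3.2]
opening: 22.9
grip_force: 109.3
```

```bash
python3 lip.py; python3 -c "
from h import *
go(435.6,-292.6,230,54)"
```

```text
t 11.95 tcp [ 535.7 -104.3  234.1] rpy [-180.    0.   54.] spin -37.4 after-spin shift 117.4 -532.9 234.1 F [-0.4  0.3 -3.2] open 22.9 grip 109.3
top z vs y [-8.20637218e-02  8.45783231e+01] [np.float64(87.3), np.float64(84.4), np.float64(81.9), np.float64(79.6), np.float64(77.6)]
t 12.0 tcp [ 535.7 -104.2  234.1] rpy [-180.     0.    54.2] spin 0.2 after-spin shift -211.2 29.8 4.1 F [ 0.2 -0.  -1.9] open 22.7 grip 109.3
```

jog_arm(
  rows="-1 -35 5 0 0;-1 -35 5 0 0;-1 -35 5 0 0;-1 -35 5 0 0;-1 -35 5 0 0;-1 -36 5 0 0;-1 0 0 0 0;-1 0 0 0 0;-1 0 0 0 0",
)

```text
time: 12.75
tcp_pos: [436.4, -292.1, 234.2]
eef_rot: [-3.141, -0.001, 0.945]
contact_force: [0.6, 0.4, -2.5]
opening: 22.6
grip_force: 109.3
```

```bash
python3 - <<'E'
from h import *
go(435.6,-292.6,230,54)
f=grab('scene'); P=cloud(f).reshape(-1,3); o=sense()['tcp_pos']; a=np.radians(54)
d=P-np.array([435.6,-292.6,0]); L=np.c_[d[:,0]*np.cos(a)+d[:,1]*np.sin(a),-d[:,0]*np.sin(a)+d[:,1]*np.cos(a),P[:,2]]
k=(np.abs(L[:,0])<50)&(np.abs(L[:,1])<40)
for z0,z1 in((130,137),(137,142),(142,147),(147,154),(154,165),(165,178),(178,195),(195,203),(203,209),(209,216),(216,226)):
    q=L[k&(L[:,2]>z0)&(L[:,2]<z1)]
    if len(q): print(z0,len(q),'x',q[:,0].min().round(1),q[:,0].max().round(1),'y',q[:,1].min().round(1),q[:,1].max().round(1))
E
```

```text
t 12.75 tcp [ 436.4 -292.1  234.2] rpy [-180.    -0.    54.2] spin 0.2 after-spin shift -0.8 -0.4 4.2 F [ 0.6  0.4 -2.5] open 22.6 grip 109.3
137 9 x 24.1 32.4 y -11.0 7.9
142 20 x 3.8 33.0 y -11.2 9.4
147 26 x -2.1 23.2 y -9.5 10.6
154 13 x -4.9 5.9 y -10.8 8.9
165 21 x -5.2 8.2 y -13.7 8.9
178 26 x -5.3 6.8 y -13.0 12.3
195 7 x 2.4 6.2 y -10.0 5.9
209 23 x -16.1 21.7 y -23.6 21.8
216 60 x -16.0 20.3 y -24.5 21.9
```

jog_arm(
  rows="-1 -0.8 -0.4 15 0.2;-1 0 0 20 0;-1 0 0 20 0;-1 0 0 20 0;-1 0 0 20 0;-1 0 0 15 0;-1 0 0 3 0;-1 0 0 0 0;-1 0 0 0 0",
)

```text
time: 13.55
tcp_pos: [436.6, -292.0, 121.9]
eef_rot: [3.141, -0.0, 0.943]
contact_force: [-0.3, 0.2, -1.1]
opening: 22.8
grip_force: 109.3
```

jog_arm(
  rows="-1 0 0 1.5 0;-1 0 0 1 0;-1 0 0 0 0;-1 0 0 0 0",
)

```text
time: 13.88
tcp_pos: [436.1, -292.7, 119.5]
eef_rot: [3.14, -0.0, 0.941]
contact_force: [0.1, 0.2, -2.0]
opening: 22.9
grip_force: 109.3
```

jog_arm(
  rows="-1 0 0 1 0;-1 0 0 1 0;-1 0 0 0 0;-1 0 0 0 0",
)

```text
time: 14.22
tcp_pos: [436.0, -292.8, 117.7]
eef_rot: [3.141, 0.0, 0.941]
contact_force: [-2.1, 1.3, 3.2]
opening: 22.8
grip_force: 110.2
```

jog_arm(
  rows="-0.4 0 0 0 0;0 0 0 0 0;0.5 0 0 0 0;1 0 0 0 0;1 0 0 0 0;1 0 0 0 0;1 0 0 -10 0;1 0 0 -30 0;1 0 0 -35 0;1 0 0 -35 0;1 0 0 0 0",
)

```text
time: 15.13
tcp_pos: [439.7, -295.4, 236.1]
eef_rot: [3.127, 0.0, 0.942]
contact_force: [0.1, -0.9, 1.2]
opening: 85.6
grip_force: 0.0
```

```bash
python3 - <<'E'
from h import *
f=grab('scene'); P=cloud(f).reshape(-1,3); a=np.radians(54)
d=P-np.array([442.3,-281.2,0]); L=np.c_[d[:,0]*np.cos(a)+d[:,1]*np.sin(a),-d[:,0]*np.sin(a)+d[:,1]*np.cos(a),P[:,2]]
k=(np.abs(L[:,0])<60)&(np.abs(L[:,1])<45)
for z0,z1 in((93,97),(99,104),(110,140),(140,165),(168,176)):
    q=L[k&(L[:,2]>z0)&(L[:,2]<z1)]
    if len(q): print(z0,len(q),'x',q[:,0].min().round(1),q[:,0].max().round(1),'y',q[:,1].min().round(1),q[:,1].max().round(1),'z',np.median(q[:,2]))
# pack in dock
import runpy
k=(np.abs(P[:,0]-535)<40)&(P[:,1]>-50)&(P[:,1]<120)&(P[:,2]>74)&(P[:,2]<95)
q=P[k&(np.abs(P[:,0]-535)<32)]; print('pack y',np.percentile(q[:,1],[.5,99.5]))
go(534.6,35,200,91.5)
E
```

```text
93 67 x -36.2 36.8 y -30.0 26.0 z 95.0086857070362
99 47 x -30.9 6.2 y -29.2 20.7 z 101.76006413853713
110 57 x -22.8 0.1 y -15.2 9.2 z 125.50398736816419
140 49 x -25.0 -0.5 y -16.5 10.6 z 152.97482020646703
168 22 x -21.6 -2.0 y -13.2 10.7 z 170.93348179778707
pack y [-37.76172958 109.08488215]
t 15.18 tcp [ 438.6 -294.6  233. ] rpy [179.4   0.   53.9] spin -37.6 after-spin shift 327.0 104.6 33.0 F [-0.5  0.2  0.1] open 85.4 grip 0.0
```

The bar is upright in its holder with the guard on the rim. Next is the pack.

jog_arm(
  rows="1 0 0 0 -6.3;1 0 0 0 -6.3;1 0 0 0 -6.3;1 0 0 0 -6.3;1 0 0 0 -6.2;1 0 0 0 -6.2;1 36 11.5 0 0;1 36 11.5 0 0;1 36 11.5 0 0;1 36 11.5 0 0;1 36 11.5 0 0;1 36 11.5 0 0",
)

```text
time: 16.18
tcp_pos: [498.4, -72.9, 226.1]
eef_rot: [-3.14, -0.0, 1.597]
contact_force: [0.9, 0.2, 0.0]
opening: 85.2
grip_force: 0.0
```

jog_arm(
  rows="1 36 11.5 0 0;1 36 11.5 0 0;1 36 11.5 20 0;1 3 1 20 0;1 0 0 0 0;1 0 0 0 0;1 0 0 0 0",
)

```text
time: 16.77
tcp_pos: [530.9, 35.6, 187.4]
eef_rot: [-3.141, 0.0, 1.597]
contact_force: [-0.4, 0.6, 0.3]
opening: 85.3
grip_force: 0.0
```

```bash
python3 -c "
from h import *
go(534.3,35.3,65.5,91.5)"
```

```text
t 16.77 tcp [530.9  35.6 187.4] rpy [-180.     0.    91.5] spin 0.0 after-spin shift -0.4 3.4 121.9 F [-0.4  0.6  0.3] open 85.3 grip 0.0
```

jog_arm(
  rows="1 0 3.4 20 0;1 0 0 25 0;1 0 0 25 0;1 0 0 20 0;1 0 0 12 0;1 0 0 0 0;1 0 0 0 0",
)

```text
time: 17.35
tcp_pos: [534.8, 35.5, 85.9]
eef_rot: [3.141, 0.0, 1.596]
contact_force: [-0.1, 0.1, 0.4]
opening: 85.6
grip_force: 0.0
```

```bash
python3 -c "
from h import *
go(534.3,35.3,65.5,91.5)"
```

```text
t 17.35 tcp [534.8  35.5  85.9] rpy [180.    0.   91.5] spin -0.0 after-spin shift -0.2 -0.5 20.4 F [-0.1  0.1  0.4] open 85.6 grip 0.0
```

jog_arm(
  rows="1 0 -0.5 10 0;1 0 0 10 0;1 0 0 0 0;0.5 0 0 0 0;0 0 0 0 0;-0.5 0 0 0 0;-1 0 0 0 0;-1 0 0 0 0;-1 0 0 0 0;-1 0 0 0 0",
  squeeze=80,
)

```text
time: 18.18
tcp_pos: [534.4, 36.5, 66.3]
eef_rot: [3.141, -0.0, 1.598]
contact_force: [-2.7, -1.6, 6.1]
opening: 54.2
grip_force: 84.2
```

jog_arm(
  rows="-1 0 0 -2 0;-1 0 0 -5 0;-1 0 0 -8 0;-1 0 0 0 0;-1 0 0 0 0",
)

```text
time: 18.6
tcp_pos: [534.3, 36.4, 80.9]
eef_rot: [3.141, 0.0, 1.598]
contact_force: [0.7, 0.7, -3.4]
opening: 53.8
grip_force: 84.9
```

```bash
python3 lip.py
```

```text
t 18.6 tcp [534.3  36.4  80.9] rpy [180.    0.   91.5] spin 0.1 after-spin shift -23.3 -535.1 80.9 F [ 0.7  0.7 -3.4] open 53.8 grip 84.9
top z vs y [-6.94720236e-02  9.78265396e+01] [np.float64(98.8), np.float64(98.5), np.float64(96.1), np.float64(93.7), np.float64(91.5)]
```

Gripped and lifted, still pitched by about 4–5°. I'm raising it clear and turning towards the tray.

jog_arm(
  rows="-1 0 0 -10 0;-1 0 0 -20 0;-1 0 0 -30 0;-1 0 0 -30 0;-1 0 0 -20 0;-1 0 0 -10 0;-1 0 0 0 -4;-1 0 0 0 -6;-1 0 0 0 -7;-1 0 0 0 -7;-1 0 0 0 -7;-1 0 0 0 -7",
)

```text
time: 19.65
tcp_pos: [533.0, 36.4, 199.3]
eef_rot: [-3.14, -0.001, 2.267]
contact_force: [-0.7, 0.1, -4.0]
opening: 53.8
grip_force: 85.1
```

jog_arm(
  rows="-1 0 0 0 -7;-1 0 0 0 -7;-1 0 0 0 -7;-1 0 0 0 -7;-1 0 0 0 -7;-1 0 0 0 -6;-1 0 0 0 -4;-1 0 0 0 0",
)

```text
time: 20.32
tcp_pos: [533.1, 36.4, 199.3]
eef_rot: [-3.141, -0.002, 3.048]
contact_force: [0.6, -0.1, -4.0]
opening: 53.9
grip_force: 85.1
```

```bash
python3 -c "
from h import *
go(482.3,320.5,150,175.2)"
```

```text
t 20.32 tcp [533.1  36.4 199.3] rpy [-1.800e+02 -1.000e-01  1.746e+02] spin -0.6 after-spin shift 74.4 278.9 49.3 F [ 0.6 -0.1 -4. ] open 53.9 grip 85.1
```

jog_arm(
  rows="-1 5 18 0 -0.6;-1 8 30 0 0;-1 10 36 0 0;-1 10 36 0 0;-1 10 36 0 0;-1 10 36 0 0;-1 9 36 0 0;-1 8 31 0 0;-1 4 20 0 0;-1 0 0 0 0;-1 0 0 0 0;-1 0 0 0 0",
)

```text
time: 21.32
tcp_pos: [483.7, 320.0, 199.6]
eef_rot: [-3.14, -0.001, 3.056]
contact_force: [0.9, 0.4, -3.4]
opening: 53.8
grip_force: 85.4
```

```bash
python3 - <<'E'
from h import *
go(482.3,320.5,30,175.2)
v=[]
for n in('top','scene'):
    f=grab(n); c=cloud(f); P=c.reshape(-1,3)
    p=P[(np.hypot(P[:,0]-482,P[:,1]-320)<130)&(P[:,2]>9)&(P[:,2]<14)]
    r=cv2.minAreaRect(p[:,:2].astype(np.float32)); print(n,len(p),r)
    q=P[(np.hypot(P[:,0]-482,P[:,1]-320)<110)&(P[:,2]>185)&(P[:,2]<230)&(np.abs(P[:,1]-320)<25)]; print(q.min(0),q.max(0))
    v.append(f['image'][130:290,60:270] if n=='top' else f['image'][130:290,300:510])
cv2.imwrite('pics/tray.png',cv2.resize(np.hstack(v),(780,297)))
E
```

```text
t 21.32 tcp [483.7 320.  199.6] rpy [-1.799e+02 -1.000e-01  1.751e+02] spin -0.1 after-spin shift 1.4 0.4 169.6 F [ 0.9  0.4 -3.4] open 53.8 grip 85.4
top 252 ((482.4016418457031, 319.61383056640625), (108.93293762207031, 191.5592041015625), 85.73005676269531)
[407.47140882 295.01372563 185.07432602] [560.34018251 344.99057227 223.74921963]
scene 190 ((482.3959655761719, 319.1131591796875), (107.39556884765625, 195.25607299804688), 84.97505950927734)
[410.26075065 295.21681355 188.73097483] [563.2574439  344.87892832 225.61520727]
```

View pics/tray.png

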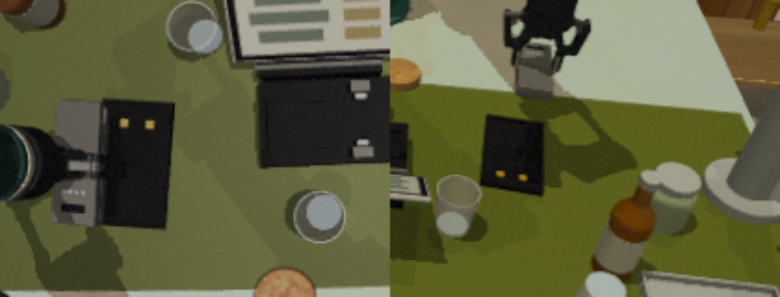

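The picture shows the pack held above the tray (left half 78,160), parallel to it and empty below. Now lowering it.

jog_arm(
  rows="-1 2 0 20 0;-1 0 0 30 0;-1 0 0 35 0;-1 0 0 35 0;-1 0 0 25 0;-1 0 0 14 0;-1 0 0 5 0;-1 0 0 0 0;-1 0 0 0 0",
)

```text
time: 22.17
tcp_pos: [483.1, 320.6, 37.1]
eef_rot: [3.141, 0.001, 3.055]
contact_force: [0.6, 0.4, -3.0]
opening: 54.1
grip_force: 85.3
```

jog_arm(
  rows="-1 0 0 3 0;-1 0 0 3 0;-1 0 0 0 0;-1 0 0 0 0",
)

```text
time: 22.5
tcp_pos: [482.4, 321.1, 30.9]
eef_rot: [3.141, 0.001, 3.057]
contact_force: [-0.5, -0.7, -2.9]
opening: 53.8
grip_force: 85.4
```

jog_arm(
  rows="-1 0 0 2 0;-1 0 0 2 0;-1 0 0 0 0;-1 0 0 0 0",
)

```text
time: 22.83
tcp_pos: [482.1, 320.9, 26.3]
eef_rot: [-3.142, -0.0, 3.057]
contact_force: [-0.1, -0.1, -3.7]
opening: 53.8
grip_force: 85.5
```

jog_arm(
  rows="-1 0 0 1.5 0;-1 0 0 0 0;-1 0 0 1 0;-1 0 0 0 0;-1 0 0 0 0",
)

```text
time: 23.25
tcp_pos: [482.8, 321.0, 24.5]
eef_rot: [3.141, 0.001, 3.057]
contact_force: [0.2, -1.2, 3.6]
opening: 53.8
grip_force: 86.2
```

jog_arm(
  rows="-1 0 0 1 0;-1 0 0 1 0;-1 0 0 0 0;-1 0 0 0 0",
)

```text
time: 23.58
tcp_pos: [483.6, 321.1, 22.7]
eef_rot: [3.141, 0.003, 3.057]
contact_force: [4.2, -2.2, 4.8]
opening: 53.5
grip_force: 86.3
```

jog_arm(
  rows="-1 0 0 1 0;-1 0 0 1 0;-1 0 0 1 0;-1 0 0 0 0;-1 0 0 0 0",
  squeeze=30,
)

```text
time: 24.0
tcp_pos: [484.3, 321.6, 20.4]
eef_rot: [3.14, 0.004, 3.057]
contact_force: [4.0, -3.0, 8.0]
opening: 53.4
grip_force: 86.8
```

jog_arm(
  rows="0.3 0 0 0 0;0.5 0 0 0 0;0.7 0 0 0 0;1 0 0 0 0;1 0 0 0 0;1 0 0 0 0;1 0 0 -10 0;1 0 0 -30 0;1 0 0 -40 0;1 0 0 -40 0;1 0 0 -40 0;1 0 0 0 0",
)

```text
time: 25.0
tcp_pos: [487.4, 324.1, 190.0]
eef_rot: [3.131, 0.014, 3.057]
contact_force: [1.0, 1.1, 1.5]
opening: 85.6
grip_force: 0.0
```

jog_arm(
  rows="1 41 0 0 0;1 41 0 0 0;1 0 0 0 0;1 0 0 0 0",
)

```text
time: 25.33
tcp_pos: [398.5, 327.7, 178.9]
eef_rot: [-3.142, -0.0, 3.059]
contact_force: [-0.2, 1.0, -0.3]
opening: 85.6
grip_force: 0.0
```

```bash
python3 - <<'E'
from h import *
v=[]; go(0,0,0,175)
t0=np.load('scene0.npz')['c'].reshape(-1,3)
for n in('top','scene'):
    f=grab(n); c=cloud(f); P=c.reshape(-1,3)
    q=P[(np.hypot(P[:,0]-482,P[:,1]-320)<110)&(P[:,2]>30)&(P[:,2]<42)]
    print(n,len(q),cv2.minAreaRect(q[:,:2].astype(np.float32)),np.c_[q,np.ones(len(q))].shape, np.linalg.lstsq(np.c_[q[:,0]-482,q[:,1]-320,np.ones(len(q))],q[:,2],rcond=None)[0].round(4))
    k=(np.hypot(P[:,0]-440,P[:,1]+285)<45)
    for z0,z1 in((99.5,103.5),(110,130),(168,174)):
        b=P[k&(P[:,2]>z0)&(P[:,2]<z1)]; print('bar',z0,np.median(b,0).round(1) if len(b) else None)
    v.append(f['image'])
cv2.imwrite('pics/end.png',cv2.resize(np.hstack(v),(800,300)))
E
```

```text
t 25.33 tcp [398.5 327.7 178.9] rpy [-180.    -0.   175.3] spin 0.3 after-spin shift 368.4 -361.2 178.9 F [-0.2  1.  -0.3] open 85.6 grip 0.0
top 1118 ((483.0828857421875, 321.0146484375), (57.453094482421875, 150.1005096435547), 84.67425537109375) (1118, 4) [-1.60000e-03  9.00000e-04  3.45654e+01]
bar 99.5 [ 432.1 -286.7  101.2]
bar 110 [ 437.4 -283.8  120.3]
bar 168 [ 434.6 -292.3  170.2]
scene 513 ((483.8299865722656, 320.66314697265625), (55.583213806152344, 154.63079833984375), 85.31000518798828) (513, 4) [-6.10000e-03  2.30000e-03  3.51592e+01]
bar 99.5 [ 442.4 -292.7  100.6]
bar 110 [ 442.6 -290.4  119.6]
bar 168 [ 438.5 -294.1  171.1]
```

View pics/end.png

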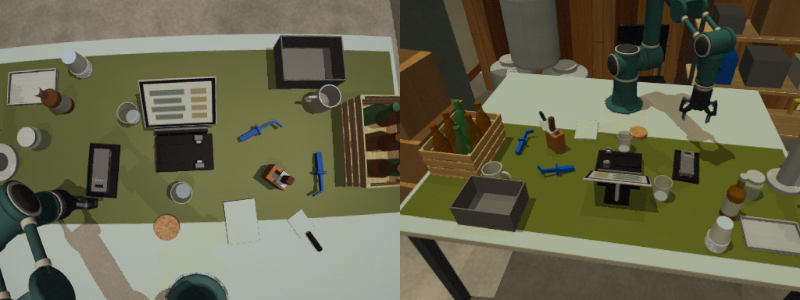

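The picture shows the pack flat in the tray (left half 103,170), with its top at 35 mm and within 2 mm of the centre. The bar is hanging (278,177), the cups are in place, and the arm is clear.

```bash
python3 -c "
from station import workorder
print(workorder.sign_off())"
```

```text
the job is handed in; nothing more can be done
None
```

Job handed in (no verdict was returned): the pack lies flat in the charging tray, the bar hangs in its holder and the cups look unmoved; since the jog can't tilt the tool, I freed the lip by lifting straight up with the bar's foot under it, not by leaning the bar on its heel.

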